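Ready the weighing pot for the next bird

TASK

Get the weighing pot clean and the scale ready for the next bird: stand the orange pot upright on the round black mat of the spraying stand and let go, then press the spray bottle's red nozzle cap right down and let it spring back up. With the pan still empty, press the scale's green power key; then set the pot upright, wholly on the pan, let go, and last press the blue tare key. Set the pot down without dropping or tipping it, spray only while it stands on the mat, don't press the blue key before the pot is on the pan or the green one after, and leave the grey key and the other things on the bench alone.

Things in the scene. Friction and masses are not known exactly. Their poses are not given: they have to be found in the camera images.
- pot: orange open plastic weighing pot, straight round wall, 54 mm outside diameter, 70 mm high, wall 3 mm, 80 g or so, standing upright on the bench; origin at the centre of its underside, z along its axis to the mouth
- mat_top (a point): centre of the upper face of the round black rubber mat (100 mm across), 16 mm above the bench, on the spraying stand, a fixed plywood board 270 x 130 x 12 mm. x points along the board to the spray bottle, a white bottle 60 mm in diameter with a blue band, whose axis stands 150 mm from here along +x
- cap_top (a point): centre of the top face of the red nozzle cap on the spray bottle, 32 mm across, 181 mm above the bench when up; it moves down with the cap. A small red spout points from the cap towards the mat
- nozzle_cap (a joint): how far the nozzle cap is pressed down: 0 = up, 0.010 m = right down; a spring pushes it back up (3 N to start, 11 N right down)
- pan_top (a point): centre of the upper face of the scale's round steel pan, 120 mm across, 48 mm above the bench. The scale is a fixed white box 230 x 180 x 36 mm; -x of this point leads to its key strip: a row of three round keys 56 mm apart, the row's middle 127 mm from here along -x; the order of the keys in the row varies
- key_green_top (a point): centre of the top face of the scale's round green key (26 mm across, in a black surround), the power key; it moves down with the key
- key_blue_top (a point): centre of the top face of the scale's round blue key (26 mm across, in a black surround), the tare key; it moves down with the key
- key_grey_top (a point): centre of the top face of the scale's round grey key (26 mm across, in a black surround), not to be pressed; it moves down with the key
- key_green (a joint): how far the green key is pressed: 0 = up, 0.006 m = fully down; a spring (5 N fully down) brings it back
- key_blue (a joint): how far the blue key is pressed: 0 = up, 0.006 m = fully down; a spring (5 N fully down) brings it back
- key_grey (a joint): how far the grey key is pressed: 0 = up, 0.006 m = fully down; a spring (5 N fully down) brings it back
- ring_tin: loose round brass-coloured tin, 62 mm across, 36 mm high, beyond the work; origin at the centre of its underside. To be left alone
- pliers: loose pair of ringing pliers lying flat, one blue and one steel leg, 120 mm long, 12 mm thick, handles 56 mm apart at the ends; origin on the bench near the middle, x towards the jaws. To be left alone
- wing_rule: loose aluminium rule lying flat near the robot, 170 x 28 x 5 mm with a 12 mm high stop at one end; origin at the centre of its underside, y along its length. To be left alone
Things that resemble listed ones, but are neither listed nor needed, are in the scene too. There is more than one size of the pot; the one meant has the size given above.

How it is judged:
By the outcome, as a careful person would: the job done as asked, in the order asked, and still so for the second after the job is handed in, with the robot touching nothing.
It also fails if it takes over 72 s, if anything falls off the work surface, if the arm or the gripper's body presses on something with over 40 N, if the wrist force passes 120 N, or if a joint passes its speed limit or range.

ROBOT

A 6-joint arm with a two-finger parallel gripper is mounted at the origin on the work surface. World frame = base frame: x ahead of the robot, y to its left, z up, the work surface at z = 0. Lengths are in m, angles in rad, forces in N, time in s.
With the tool pointing down it reaches from about 0.425 to 0.925 m from the base axis. Payload 12.5 kg.
Tool frame: the origin (TCP) lies between the finger pads; the fingertips stand ctrl.tip_extent ahead of it and the grasp point (between the pads) lies 3 mm ahead of it (ctrl.tip_extent is the distance from the TCP to the fingertips, in m); z points along the fingers, y is the line along which they close (so a half turn about z gives the same grasp; the last joint's range is limited). The gripper opens to 85 mm and grips with 20 to 120 N. Pads are 22 mm wide; open, the fingers measure 114 mm over their backs; the gripper's body (76 mm by 85 mm) begins 54 mm behind the grasp point. The pads swing forward as they close: fully open they stand 13 mm farther back than shut.
Start: joints at [-1.433, 0.491, 1.559, -0, 1.092, -0.106], TCP at [0.151, -0.607, 0.253] pointing down, gripper open.
Joint ranges: [-3.1, 3.1], [-0.84, 2.19], [0.05, 2.79], [-1.13, 4.28], [0.06, 2.93], [-2.69, 2.69]. Speed limits (rad/s): [2.22, 2.22, 2.79, 3.14, 3.14, 3.14].

INTERFACE

Orientations are given as a unit quaternion [x, y, z, w].
In Python, from cell import telemetry, vision, ctrl gives the robot as it stands.
- The arm moves only by the shell command python3 -m pendant 'ROWS' [OPENING]. ROWS is JSON, a list of rows, each a list of 2 entries, a list of its own where there are three numbers: the shift along the tool's x, y, z normalised to -1 to 1, where 1 is 0.6 m, then the turn about the tool's z normalised to -1 to 1, where 1 is 45 degrees. A call has 1 to 12 rows; each row shifts and turns the commanded pose from where the row before left it, along the tool's axes as they then stand; what a row does not reach is not made up. A row lasts 1/8 s, in which the tool goes at most 62.5 mm and 10.7 degrees, less where a joint would pass 70% of its speed; a pose out of reach is approached as far as the arm can. A call with a number of a shift or a turn outside -1 to 1 is refused whole. A call with a gripper value outside its range is refused whole. OPENING is the finger opening in mm, from 0 to 85.4, set as the call begins (- or left out, the last holds). The fingers move at their own pace and stop on an object; the grip force is fixed at half the most. Time passes only in rows, so rows that do not move let the fingers close. It gives the time, the measured TCP pose, the force, the opening and the grip force at its end, in the units of the state.
- telemetry.read_state(): the state, without advancing time (a new reading comes with each control period).
- vision.capture(name): name is "side" or "top"; returns (picture, depth): 384x512x3 uint8, blue, green, red; 384x512 float32, m along the optical axis (not along the pixel's ray), 0 where there is no reading.
- vision.get_calibration(name): a dict with "mtx" (3x3 intrinsics, pixels), "position" and "attitude" of the camera in the world. Camera axes: x right, y down, z forward; pixel columns grow to the right and rows downward; lengths in m; the calibration is good to about 2 mm. A picture is of the moment at which its call begins. get_calibration takes no time and is no camera call.
- ctrl.job_done(): hands the job in; it is judged then, once.
The state is a dict: "t": time; "qpos": joint angles; "dq": joint speeds; "effort": joint torques, N m; "tool_pos": TCP position; "orientation": TCP orientation; "wrist_force": force on the tool from outside, world axes, zero at the start; "wrist_torque": the same for the moment, N m; "opening": finger opening in m; "finger_force": force on a finger pad.
Only numpy, scipy, OpenCV 4.12 (cv2) and the standard library are available. Lean on these libraries where they do the work, as an engineer would, in place of code of your own. Each camera call takes 0.05 s, during which the arm holds its last target. There are 200 camera calls.

## Working session

There is one attempt and no reset: what is moved stays moved. The work goes in short steps, Python scripts to look and compute and a shell command to move; the robot and the scene stay as the last step left them, time stands still between calls to the robot, and variables do not carry over. Pictures are saved under pics/ and viewed, at most 10 in all, crops included, and the job is handed in when it is done.

```bash
mkdir -p pics; ls
python3 - <<'E'
from cell import telemetry, vision, ctrl
import cv2,numpy as np
print(ctrl.tip_extent); s=telemetry.read_state(); print(s)
for n in("side","top"):
    p,d=vision.capture(n); cv2.imwrite(f"pics/{n}0.png",p); np.save(f"pics/{n}0.npy",d); print(n,vision.get_calibration(n))
E
```

```text
pics
0.022
{'t': 0.0, 'qpos': array([-1.43257389e+00,  4.91571148e-01,  1.55946713e+00, -6.15119685e-06,
        1.09171113e+00, -1.05572837e-01]), 'dq': array([-7.69534739e-05,  2.79470987e-03, -1.97583411e-04,  5.52729888e-04,
       -1.98678025e-04,  4.45567951e-04]), 'effort': array([-7.88712368e-04, -6.18443370e+01, -2.61588800e+01, -1.40969164e-04,
        4.11360888e-03,  2.20919969e-05]), 'tool_pos': array([ 0.15087513, -0.60629829,  0.25271444]), 'orientation': array([ 9.92579339e-01,  1.21597370e-01, -1.21696144e-05, -5.78254790e-04]), 'wrist_force': array([-0.64801335, -0.01315525, -0.44999168]), 'wrist_torque': array([0.00962889, 0.04976492, 0.0071792 ]), 'finger_force': 0.0, 'opening': 0.08529554114183541}
side {'mtx': array([[483.26111987,   0.        , 262.1635495 ],
       [  0.        , 483.26111987, 195.79716635],
       [  0.        ,   0.        ,   1.        ]]), 'position': array([ 0.36476056, -0.81666877,  0.89415751]), 'attitude': array([ 0.90297256, -0.13811524,  0.05355246, -0.40335701])}
top {'mtx': array([[437.18353507,   0.        , 252.48748005],
       [  0.        , 437.18353507, 195.48718491],
       [  0.        ,   0.        ,   1.        ]]), 'position': array([0.49344809, 0.00995897, 1.12919591]), 'attitude': array([ 0.71267761, -0.69943879,  0.04391055, -0.03078753])}
```

View pics/top0.png

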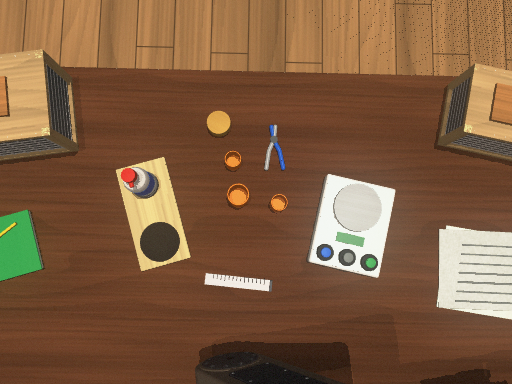

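View pics/side0.png

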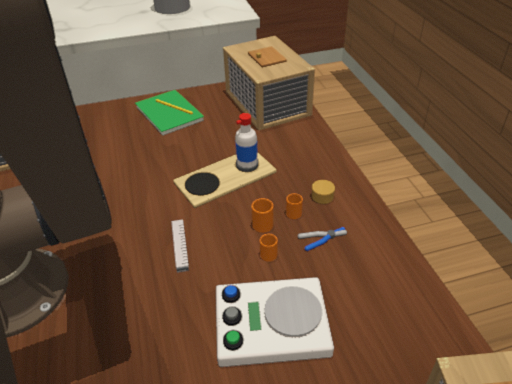

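The top view shows three orange cups at (233,159), (238,195) and (279,203), the last two near each other. It also shows the board with the bottle (128,176) and mat (160,241). On the scale, blue is at (325,252), grey at (347,257), green at (370,262) and the pan at (357,207). Only (238,195) looks big enough to be the 54 mm pot, so I'll measure all three.

```bash
cat > h.py <<'E'
from cell import telemetry, vision, ctrl
import cv2,numpy as np
from scipy.spatial.transform import Rotation as R
def snap(n):
    p,d=vision.capture(n); return p,d
def ray(n,uv):
    c=vision.get_calibration(n); K=c["mtx"]; uv=np.atleast_2d(uv).astype(float)
    r=np.c_[(uv[:,0]-K[0,2])/K[0,0],(uv[:,1]-K[1,2])/K[1,1],np.ones(len(uv))]
    return np.array(c["position"]),R.from_quat(c["attitude"]).apply(r)
def plane(n,uv,z):
    o,r=ray(n,uv); return o+r*((z-o[2])/r[:,2])[:,None]
def cloud(n,d):
    v,u=np.mgrid[:384,:512]; o,r=ray(n,np.c_[u.ravel(),v.ravel()])
    return (o+r*d.ravel()[:,None]).reshape(384,512,3)
def blobs(mask,amin=30):
    cs,_=cv2.findContours(mask.astype(np.uint8),cv2.RETR_EXTERNAL,cv2.CHAIN_APPROX_NONE)
    return [c for c in cs if cv2.contourArea(c)>amin]
def hsv(p,lo,hi): return cv2.inRange(cv2.cvtColor(p,cv2.COLOR_BGR2HSV),lo,hi)>0
E
python3 - <<'E'
from h import *
np.set_printoptions(precision=4,suppress=True)
for n in("top","side"):
    p=cv2.imread(f"pics/{n}0.png"); d=np.load(f"pics/{n}0.npy"); C=cloud(n,d); z=C[...,2]
    print(n)
    def rep(name,m,amin,zp=None):
        for c in blobs(m,amin):
            (u,v),r=cv2.minEnclosingCircle(c)
            mm=np.zeros(m.shape,np.uint8); cv2.drawContours(mm,[c],-1,1,-1); k=(mm>0)&(d>0)
            zz=np.percentile(z[k],90) if zp is None else zp
            P=plane(n,c[:,0],zz); (x,y),rr=cv2.minEnclosingCircle(P[:,:2].astype(np.float32)); e=cv2.fitEllipse(P[:,:2].astype(np.float32))
            print(name,(int(u),int(v)),"z90 %.3f zmax %.3f"%(np.percentile(z[k],90),z[k].max()),"xy",np.round([x,y],4),"D %.4f"%(2*rr),"ell",np.round(e[0],4),np.round(e[1],3))
    rep("orange",hsv(p,(5,190,120),(16,255,255)),40)
    hs=cv2.cvtColor(p,cv2.COLOR_BGR2HSV)
    rep("orangerim",hsv(p,(5,150,60),(16,255,255))&(z>.03),40)
    rep("red",hsv(p,(0,180,120),(4,255,255))|hsv(p,(175,180,120),(180,255,255)),15,.181)
    rep("blue",hsv(p,(105,150,100),(125,255,255)),40)
    rep("green",hsv(p,(55,120,60),(85,255,255))&(z<.08),40)
    rep("pan",(abs(z-.048)<.006)&(hs[...,1]<30)&(hs[...,2]<215),800,.048)
    rep("mat",(hs[...,2]<45)&(abs(z-.016)<.01),300,.016)
    rep("box",(abs(z-.036)<.006)&(hs[...,1]<30),1500,.036)
E
```

```text
top
orange (237, 193) z90 0.071 zmax 0.074 xy [0.609  0.0272] D 0.0549 ell [0.608  0.0269] [0.047 0.05 ]
orange (232, 158) z90 0.054 zmax 0.058 xy [0.6999 0.0427] D 0.0426 ell [0.6994 0.0428] [0.038 0.039]
orangerim (278, 202) z90 0.054 zmax 0.058 xy [ 0.5924 -0.0736] D 0.0428 ell [ 0.5925 -0.0739] [0.039 0.041]
orangerim (237, 194) z90 0.070 zmax 0.074 xy [0.6074 0.0267] D 0.0560 ell [0.6075 0.0272] [0.052 0.054]
orangerim (232, 159) z90 0.054 zmax 0.058 xy [0.6977 0.0416] D 0.0448 ell [0.6979 0.0422] [0.039 0.043]
orangerim (504, 103) z90 0.151 zmax 0.154 xy [ 0.8246 -0.5891] D 0.1019 ell [ 0.8207 -0.5844] [0.049 0.111]
orangerim (2, 96) z90 0.180 zmax 0.182 xy [0.8054 0.5488] D 0.0926 ell [0.7929 0.547 ] [0.017 0.125]
red (128, 177) z90 0.183 zmax 0.185 xy [0.6283 0.2634] D 0.0422 ell [0.6316 0.2648] [0.027 0.039]
blue (325, 252) z90 0.061 zmax 0.062 xy [ 0.4722 -0.1894] D 0.0236 ell [ 0.4724 -0.1891] [0.021 0.023]
blue (278, 156) z90 0.014 zmax 0.016 xy [ 0.7164 -0.0753] D 0.0723 ell [ 0.719  -0.0778] [0.012 0.079]
green (370, 262) z90 0.061 zmax 0.062 xy [ 0.4494 -0.2988] D 0.02
[... 1083 characters left out ...]
90) z90 0.060 zmax 0.064 xy [ 0.4718 -0.1939] D 0.0281 ell [ 0.4723 -0.1936] [0.024 0.027]
blue (317, 242) z90 0.014 zmax 0.016 xy [ 0.7182 -0.0829] D 0.0776 ell [ 0.719  -0.0829] [0.014 0.081]
blue (245, 151) z90 0.092 zmax 0.099 xy [0.6219 0.2262] D 0.0848 ell [0.625  0.2231] [0.056 0.08 ]
green (232, 336) z90 0.060 zmax 0.062 xy [ 0.4488 -0.3022] D 0.0293 ell [ 0.4489 -0.3021] [0.026 0.028]
green (169, 109) z90 0.021 zmax 0.028 xy [0.464  0.6344] D 0.2531 ell [0.4624 0.6331] [0.182 0.24 ]
pan (293, 309) z90 0.051 zmax 0.054 xy [ 0.5855 -0.2702] D 0.1226 ell [ 0.5857 -0.2704] [0.118 0.121]
box (272, 321) z90 0.050 zmax 0.062 xy [ 0.5405 -0.2621] D 0.2833 ell [ 0.5425 -0.2644] [0.202 0.268]
```

Run:
```python
import cv2,numpy as np
a=cv2.imread("pics/top0.png")[140:225,205:305]; b=cv2.imread("pics/side0.png")[175:275,235:345]
f=lambda i:cv2.resize(i,(400,340),interpolation=cv2.INTER_CUBIC)
cv2.imwrite("pics/crop1.png",np.hstack([f(a),f(b)]))
```

```text
(no output)
```

View pics/crop1.png

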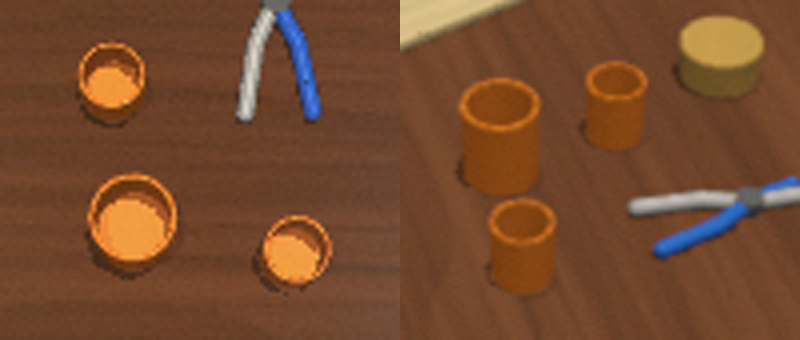

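The crop confirms the choice: (238,195) is the large pot at 54 mm across and 70 mm high. The other two are 42 × 54 mm look-alikes. Next I'll measure the mat, cap and key surrounds, and work out the first move.

```bash
cat >> h.py <<'E'
def go(t):
    "remaining shift to world point t, tool axes, in units of 0.6 m"
    s=telemetry.read_state(); d=R.from_quat(s["orientation"]).inv().apply(np.array(t)-s["tool_pos"])
    print("t %.2f"%s["t"],"pos",np.round(s["tool_pos"],4),"F",np.round(s["wrist_force"],1),"units",np.round(d/.6,4),"rows@.09 %.1f"%(np.abs(d/.6).max()/.09)); return d/.6
E
python3 - <<'E'
from h import *
np.set_printoptions(precision=4,suppress=True)
for n in("top","side"):
    p=cv2.imread(f"pics/{n}0.png"); d=np.load(f"pics/{n}0.npy"); C=cloud(n,d); z=C[...,2]; g=p.max(2)
    roi=np.zeros(g.shape,bool)
    if n=="top": roi[210:275,120:200]=1
    else: roi[168:200,180:226]=1
    for c in blobs((g<45)&roi,200):
        P=plane(n,c[:,0],.016)[:,:2].astype(np.float32); e=cv2.fitEllipse(P); print(n,"mat",np.array(e[0]),np.array(e[1]))
    # cap top face: red points with z near .181
    m=hsv(p,(0,180,90),(4,255,255))|hsv(p,(175,180,90),(180,255,255))
    q=C[m&(abs(z-.183)<.005)]; print("cap top n",len(q),q.min(0),q.max(0),q.mean(0))
    for nm,k in(("blue",(.4723,-.1895)),("grey",(.461,-.244)),("green",(.449,-.299))):
        r=np.hypot(C[...,0]-k[0],C[...,1]-k[1]); print(nm,[round(float(np.median(z[(r>a)&(r<a+.004)])),4) for a in(0,.004,.008,.012,.016,.02)])
go((.608,.027,.253))
E
```

```text
cap top n 144 [0.6201 0.2506 0.1782] [0.6491 0.2811 0.1853] [0.6342 0.2659 0.1809]
blue [0.0584, 0.0587, 0.0575, 0.0492, 0.048, 0.0375]
grey [0.0586, 0.059, 0.0573, 0.049, 0.048, 0.037]
green [0.0605, 0.0579, 0.0581, 0.0487, 0.0477, 0.0374]
cap top n 62 [0.6218 0.2491 0.1783] [0.6508 0.2883 0.1858] [0.6363 0.2656 0.1819]
blue [0.0581, 0.0593, 0.0576, 0.05, 0.0463, 0.0373]
grey [0.0591, 0.0587, 0.0578, 0.0501, 0.0471, 0.0384]
green [0.0592, 0.0586, 0.0574, 0.0497, 0.0476, 0.0377]
t 0.10 pos [ 0.1509 -0.6063  0.2528] F [-0.1  0.6  0.6] units [ 0.9942 -0.8404  0.0006] rows@.09 11.0
```

```bash
python3 -m pendant '[[[0.083,-0.07,0],0],[[0.083,-0.07,0],0],[[0.083,-0.07,0],0],[[0.083,-0.07,0],0],[[0.083,-0.07,0],0],[[0.083,-0.07,0],0],[[0.083,-0.07,0],0],[[0.083,-0.07,0],0],[[0.083,-0.07,0],0],[[0.083,-0.07,0],0],[[0.083,-0.07,0],0],[[0.083,-0.07,0],0]]' 85
python3 - <<'E'
from h import *
np.set_printoptions(precision=4,suppress=True)
go((.608,.027,.253))
for n in("top","side"):
    p=cv2.imread(f"pics/{n}0.png"); g=p.max(2).astype(int); roi=np.zeros(g.shape,bool)
    if n=="top": roi[215:268,132:185]=1; print(p[241,160])
    else: roi[168:200,180:226]=1; print(p[183,203])
    for c in blobs((g<70)&roi,200):
        P=plane(n,c[:,0],.016)[:,:2].astype(np.float32); e=cv2.fitEllipse(P); print(n,"mat",np.array(e[0]),np.array(e[1]),cv2.contourArea(c))
E
```

```text
t: 1.6
tool_pos: [0.5915, 0.0031, 0.2531]
orientation: [0.993, 0.122, -0.0, 0.0]
wrist_force: [1.0, -1.7, 0.2]
opening: 0.0848
finger_force: 0.0
t 1.60 pos [0.5915 0.0031 0.2531] F [ 1.  -1.7  0.2] units [ 0.0364 -0.032   0.0002] rows@.09 0.4
[45 58 68]
top mat [0.4897 0.2229] [0.0919 0.0952] 1081.5
[42 47 47]
side mat [0.4922 0.2231] [0.0907 0.0911] 533.0
```

```bash
python3 -m pendant '[[[0,0,0],0],[[0,0,0.05],0],[[0,0,0.08],0],[[0,0,0.08],0],[[0,0,0.05],0],[[0,0,0],0]]'; python3 -c "
from h import *
go((.608,.027,.045))
p,d=snap('side'); cv2.imwrite('pics/s1.png',p[150:290,200:340].repeat(3,0).repeat(3,1))"
```

```text
t: 2.35
tool_pos: [0.5892, 0.0004, 0.0955]
orientation: [0.993, 0.121, -0.002, -0.0]
wrist_force: [0.0, -0.2, 0.0]
opening: 0.0849
finger_force: 0.0
t 2.35 pos [5.892e-01 4.000e-04 9.550e-02] F [ 0.  -0.2  0. ] units [ 0.0414 -0.0354  0.0841] rows@.09 0.9
```

View pics/s1.png

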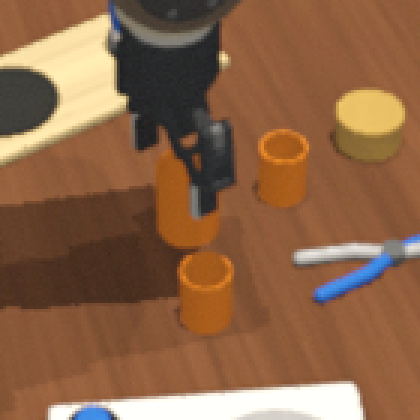

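The view shows the open gripper above the pot but about 30 mm short, because the first rows were cut by the speed limit. I'll correct sideways while the tips are still above the rims.

```bash
python3 -m pendant '[[[0.02,-0.018,0],0],[[0.021,-0.017,0],0],[[0,0,0],0]]'; python3 -c "
from h import *
go((.608,.027,.045))"
```

```text
t: 2.78
tool_pos: [0.6103, 0.0287, 0.098]
orientation: [0.992, 0.122, 0.001, 0.0]
wrist_force: [-0.4, -0.5, 0.7]
opening: 0.0851
finger_force: 0.0
t 2.77 pos [0.6103 0.0287 0.098 ] F [-0.4 -0.5  0.7] units [-0.0046  0.0018  0.0884] rows@.09 1.0
```

```bash
python3 -m pendant '[[[-0.003,0,0.03],0],[[0,0,0.03],0],[[0,0,0.025],0],[[0,0,0],0]]'; python3 -c "
from h import *
go((.608,.027,.045))"
```

```text
t: 3.28
tool_pos: [0.6071, 0.0269, 0.045]
orientation: [0.993, 0.122, -0.001, -0.0]
wrist_force: [0.3, -0.6, -0.2]
opening: 0.0847
finger_force: 0.0
t 3.27 pos [0.6071 0.0269 0.045 ] F [ 0.3 -0.6 -0.2] units [ 0.0015  0.0002 -0.0001] rows@.09 0.0
```

```bash
python3 -m pendant '[[[0,0,0],0],[[0,0,0],0],[[0,0,0],0],[[0,0,0],0],[[0,0,0],0],[[0,0,0],0],[[0,0,0],0],[[0,0,0],0]]' 40; python3 -c "
from h import *
go((.608,.027,.045)); print(ctrl.tip_extent)"
```

```text
t: 4.28
tool_pos: [0.608, 0.0269, 0.0473]
orientation: [0.993, 0.122, 0.001, 0.0]
wrist_force: [-1.3, 0.2, 5.7]
opening: 0.0536
finger_force: 63.1
t 4.28 pos [0.608  0.0269 0.0473] F [-1.3  0.2  5.7] units [-0.     -0.0001  0.0038] rows@.09 0.0
0.022
```

```bash
python3 -m pendant '[[[0,0,-0.03],0],[[0,0,-0.05],0],[[0,0,-0.05],0],[[0,0,-0.02],0],[[0,0,0],0]]'; python3 -c "
from h import *
go((.491,.223,.12))"
```

```text
t: 4.9
tool_pos: [0.6078, 0.027, 0.1371]
orientation: [0.993, 0.122, 0.001, 0.0]
wrist_force: [-0.1, 1.4, -1.1]
opening: 0.0537
finger_force: 63.0
t 4.90 pos [0.6078 0.027  0.1371] F [-0.1  1.4 -1.1] units [-0.11   -0.364   0.0282] rows@.09 4.0
```

```bash
python3 -m pendant '[[[-0.011,-0.036,0],0],[[-0.016,-0.055,0.0],0],[[-0.022,-0.073,0.0],0],[[-0.022,-0.073,0.0],0],[[-0.022,-0.073,0],0],[[-0.011,-0.036,0],0],[[-0.006,-0.018,0],0],[[0,0,0],0],[[0,0,0],0]]'; python3 -c "
from h import *
go((.491,.223,.0645))"
```

```text
t: 6.02
tool_pos: [0.4911, 0.2225, 0.136]
orientation: [0.993, 0.121, -0.0, 0.0]
wrist_force: [0.6, 0.8, -0.9]
opening: 0.054
finger_force: 63.1
t 6.03 pos [0.4911 0.2225 0.136 ] F [ 0.6  0.8 -0.9] units [ 1.000e-04 -9.000e-04  1.192e-01] rows@.09 1.3
```

```bash
python3 -m pendant '[[[0,0,0.025],0],[[0,0,0.035],0],[[0,0,0.025],0],[[0,0,0.015],0],[[0,0,0.01],0],[[0,0,0.005],0],[[0,0,0],0]]'; python3 -c "
from h import *
go((.491,.223,.0633))
p,d=snap('side'); cv2.imwrite('pics/s2.png',p[60:220,140:300].repeat(3,0).repeat(3,1))"
```

```text
t: 6.9
tool_pos: [0.4909, 0.223, 0.0674]
orientation: [0.993, 0.122, 0.0, 0.0]
wrist_force: [0.4, 0.3, -1.5]
opening: 0.054
finger_force: 63.1
t 6.90 pos [0.4909 0.223  0.0674] F [ 0.4  0.3 -1.5] units [0.0001 0.0001 0.0068] rows@.09 0.1
```

View pics/s2.png

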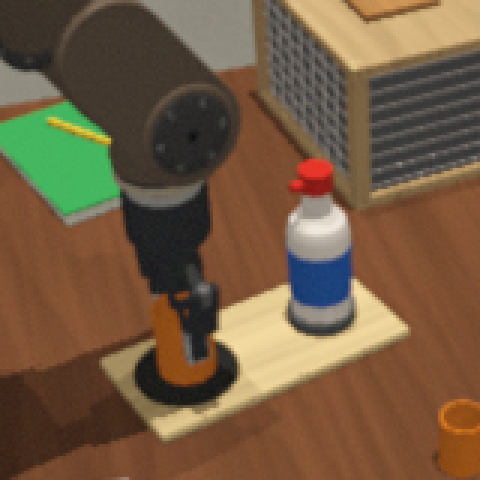

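The pot is upright over the centre of the mat, about 4 mm up (crop pixel (185,360)), and the bottle is clear. I'll lower it slowly.

```bash
python3 -m pendant '[[[0,0,0.002],0],[[0,0,0.002],0],[[0,0,0.002],0],[[0,0,0.001],0],[[0,0,0],0]]'
```

```text
t: 7.58
tool_pos: [0.4908, 0.223, 0.0632]
orientation: [0.993, 0.122, 0.0, 0.0]
wrist_force: [-1.7, -0.6, 3.4]
opening: 0.0534
finger_force: 63.4
```

```bash
python3 -m pendant '[[[0,0,0],0],[[0,0,0],0],[[0,0,0],0],[[0,0,0],0],[[0,0,0],0],[[0,0,0],0]]' 85; python3 -m pendant '[[[0,0,-0.02],0],[[0,0,-0.04],0],[[0,0,-0.06],0],[[0,0,-0.08],0],[[0,0,-0.08],0],[[0,0,-0.05],0],[[0,0,0],0],[[0,0,0],0]]'
python3 - <<'E'
from h import *
np.set_printoptions(precision=4,suppress=True)
go((.635,.266,.23))
p,d=snap("side"); cv2.imwrite("pics/s3.png",p)
for c in blobs(hsv(p,(5,150,60),(16,255,255)),60):
    print(cv2.boundingRect(c))
E
```

```text
t: 8.32
tool_pos: [0.4908, 0.223, 0.063]
orientation: [0.993, 0.122, -0.0, 0.0]
wrist_force: [0.3, 0.3, -0.4]
opening: 0.0848
finger_force: 0.0
t: 9.32
tool_pos: [0.4904, 0.2229, 0.2609]
orientation: [0.993, 0.122, -0.0, 0.0]
wrist_force: [-0.0, -0.0, -1.0]
opening: 0.0852
finger_force: 0.0
t 9.32 pos [0.4904 0.2229 0.2609] F [-0. -0. -1.] units [ 0.2513 -0.0116  0.0514] rows@.09 2.8
(26, 228, 25, 22)
(48, 100, 20, 9)
(0, 83, 493, 301)
(248, 47, 38, 20)
(248, 0, 101, 54)
```

```bash
python3 -m pendant '[[[0.03,0,0],0],[[0.05,-0.003,0],0],[[0.07,-0.005,0],0],[[0.06,-0.003,0],0],[[0.03,0,0],0],[[0.01,0,0],0],[[0,0,0],0],[[0,0,0],0]]' 0; python3 -c "
from h import *
go((.635,.266,.209))
p,d=snap('side'); cv2.imwrite('pics/s3.png',p[60:220,140:300].repeat(3,0).repeat(3,1))"
```

```text
t: 10.38
tool_pos: [0.6342, 0.2655, 0.261]
orientation: [0.993, 0.122, -0.0, 0.0]
wrist_force: [-0.1, -0.3, 0.6]
opening: 0.0
finger_force: 0.0
t 10.38 pos [0.6342 0.2655 0.261 ] F [-0.1 -0.3  0.6] units [ 0.0016 -0.0005  0.0867] rows@.09 1.0
```

View pics/s3.png

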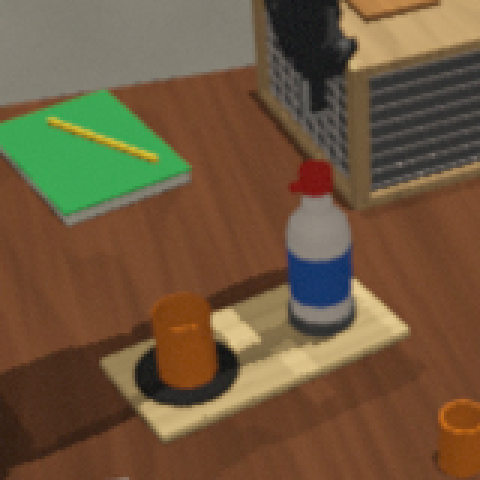

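The pot stands upright on the mat at crop (185,340), and the closed fingertips at (318,100) are in line above the cap at (316,175). I'll descend and press in small steps.

```bash
python3 -m pendant '[[[0.001,0,0.02],0],[[0,0,0.03],0],[[0,0,0.025],0],[[0,0,0.011],0],[[0,0,0],0]]'; python3 -m pendant '[[[0,0,0.005],0],[[0,0,0.005],0],[[0,0,0.005],0],[[0,0,0],0]]'
```

```text
t: 11.05
tool_pos: [0.6353, 0.2657, 0.2088]
orientation: [0.993, 0.122, -0.0, 0.0]
wrist_force: [0.4, -0.1, -0.2]
opening: 0.0
finger_force: 0.0
t: 11.55
tool_pos: [0.6355, 0.2658, 0.2009]
orientation: [0.993, 0.122, 0.0, -0.0]
wrist_force: [-1.0, 0.1, 4.1]
opening: -0.0001
finger_force: 2.4
```

```bash
python3 -m pendant '[[[0,0,0.004],0],[[0,0,0.004],0],[[0,0,0.003],0],[[0,0,0],0]]'
```

```text
t: 12.05
tool_pos: [0.6355, 0.2658, 0.1949]
orientation: [0.993, 0.122, 0.001, -0.0]
wrist_force: [-3.1, -0.4, 9.8]
opening: 0.0002
finger_force: 4.7
```

```bash
python3 -m pendant '[[[0,0,0.003],0],[[0,0,0.002],0],[[0,0,0],0],[[0,0,0],0]]'; python3 -m pendant '[[[0,0,0.002],0],[[0,0,0.001],0],[[0,0,0],0]]'
```

```text
t: 12.55
tool_pos: [0.6355, 0.2658, 0.193]
orientation: [0.993, 0.122, 0.001, -0.0]
wrist_force: [-4.6, -2.5, 16.3]
opening: -0.0
finger_force: 8.0
t: 12.92
tool_pos: [0.6357, 0.2658, 0.1929]
orientation: [0.993, 0.122, 0.002, -0.0]
wrist_force: [-9.4, -4.2, 28.4]
opening: 0.0002
finger_force: 13.7
```

Position stopped at 0.193 m while the force rose to 28 N, so the cap is right down. I'll release it and lift.

```bash
python3 -m pendant '[[[0,0,-0.01],0],[[0,0,-0.02],0],[[0,0,-0.04],0],[[0,0,-0.04],0],[[0,0,-0.02],0],[[0,0,0],0]]'
python3 - <<'E'
from h import *
go((.449,-.299,.253))
p,d=snap("side"); z=cloud("side",d)[...,2]; m=hsv(p,(0,180,90),(4,255,255))|hsv(p,(175,180,90),(180,255,255)); m[:,:200]=0
m[160:]=0; print("cap z",np.percentile(z[m&(d>0)],[50,90,97]))
E
```

```text
t: 13.68
tool_pos: [0.6354, 0.2658, 0.2674]
orientation: [0.993, 0.122, 0.0, -0.0]
wrist_force: [0.7, -0.1, -0.3]
opening: -0.0004
finger_force: 0.0
t 13.68 pos [0.6354 0.2658 0.2674] F [ 0.7 -0.1 -0.3] units [-0.5288  0.8384  0.0236] rows@.09 9.3
cap z [0.17662405 0.18278216 0.18443353]
```

```bash
python3 -m pendant '[[[-0.018,0.03,0],0],[[-0.035,0.055,0],0],[[-0.05,0.08,0],0],[[-0.055,0.087,0],0],[[-0.055,0.087,0],0],[[-0.055,0.087,0],0],[[-0.055,0.087,0],0],[[-0.055,0.087,0],0],[[-0.055,0.087,0],0],[[-0.045,0.075,0],0],[[-0.03,0.05,0],0],[[-0.02,0.025,0],0]]' 0; python3 -m pendant '[[[0,0,0],0],[[0,0,0],0]]'; python3 -c "
from h import *
go((.449,-.299,.085))"
```

```text
t: 15.22
tool_pos: [0.4476, -0.2996, 0.2664]
orientation: [0.993, 0.121, -0.0, -0.0]
wrist_force: [0.8, 0.1, 0.4]
opening: 0.0001
finger_force: 0.0
t: 15.48
tool_pos: [0.4492, -0.2971, 0.267]
orientation: [0.993, 0.122, -0.0, -0.0]
wrist_force: [0.6, -0.1, -0.1]
opening: 0.0002
finger_force: 0.0
t 15.47 pos [ 0.4492 -0.2971  0.267 ] F [ 0.6 -0.1 -0.1] units [-0.0011  0.0031  0.3033] rows@.09 3.4
```

```bash
python3 -m pendant '[[[-0.001,0.003,0.03],0],[[0,0,0.06],0],[[0,0,0.07],0],[[0,0,0.07],0],[[0,0,0.045],0],[[0,0,0.02],0],[[0,0,0.008],0],[[0,0,0],0],[[0,0,0],0]]'; python3 -c "
from h import *
go((.449,-.299,.08))
for n in('side','top'):
  p,d=snap(n); cv2.imwrite('pics/%s4.png'%n,p)
a=cv2.imread('pics/side4.png')[270:370,190:310];b=cv2.imread('pics/top4.png')[200:300,300:420]
cv2.imwrite('pics/s4.png',np.hstack([a,b]).repeat(3,0).repeat(3,1))"
```

```text
t: 16.6
tool_pos: [0.4493, -0.3002, 0.0862]
orientation: [0.993, 0.122, 0.0, 0.001]
wrist_force: [0.0, 0.2, 0.5]
opening: 0.0003
finger_force: 0.0
t 16.60 pos [ 0.4493 -0.3002  0.0862] F [0.  0.2 0.5] units [-0.0001 -0.002   0.0103] rows@.09 0.1
```

View pics/s4.png

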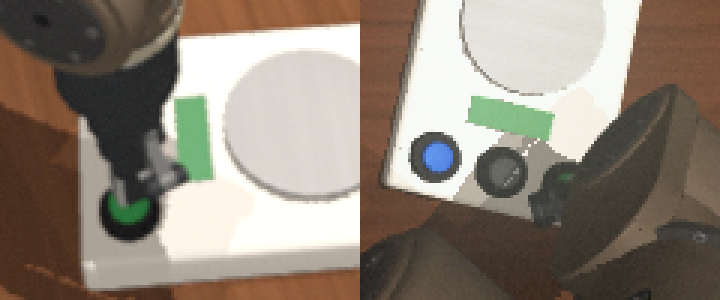

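The fingertips are just above the green key in the side view (crop (128,200)). Grey is clear, and the pan is empty. Pressing now.

```bash
python3 -m pendant '[[[0,0,0.005],0],[[0,0,0.005],0],[[0,0,0.004],0],[[0,0,0],0]]'; python3 -m pendant '[[[0,0,0.004],0],[[0,0,0.003],0],[[0,0,0],0],[[0,0,0],0]]'
```

```text
t: 17.2
tool_pos: [0.449, -0.3, 0.0768]
orientation: [0.993, 0.122, -0.0, 0.0]
wrist_force: [-1.2, -0.8, 3.4]
opening: -0.0001
finger_force: 1.6
t: 17.7
tool_pos: [0.4491, -0.3001, 0.0738]
orientation: [0.993, 0.122, 0.0, 0.0]
wrist_force: [-3.5, 1.1, 18.8]
opening: -0.0001
finger_force: 9.5
```

```bash
python3 -m pendant '[[[0,0,-0.02],0],[[0,0,-0.04],0],[[0,0,-0.06],0],[[0,0,-0.06],0],[[0,0,-0.03],0],[[0,0,0],0]]' 0;  python3 -c "
from h import *
go((.4908,.223,.19))"
```

```text
t: 18.45
tool_pos: [0.4492, -0.3001, 0.1997]
orientation: [0.993, 0.122, 0.001, 0.001]
wrist_force: [0.1, 0.9, -1.0]
opening: 0.0001
finger_force: 0.0
t 18.45 pos [ 0.4492 -0.3001  0.1997] F [ 0.1  0.9 -1. ] units [ 0.2776 -0.8293  0.015 ] rows@.09 9.2
```

```bash
python3 -m pendant '[[[0.01,-0.03,0],0],[[0.02,-0.06,0],0],[[0.027,-0.08,0],0],[[0.028,-0.085,0],0],[[0.028,-0.085,0],0],[[0.028,-0.085,0],0],[[0.028,-0.085,0],0],[[0.028,-0.085,0],0],[[0.028,-0.085,0],0],[[0.025,-0.075,0],0],[[0.017,-0.05,0],0],[[0.01,-0.025,0],0]]' 85; python3 -m pendant '[[[0,0,0],0],[[0,0,0],0]]'
python3 - <<'E'
from h import *
go((.4908,.223,.0632))
p,d=snap("side"); z=cloud("side",d)
m=hsv(p,(5,150,60),(16,255,255)); m[:150]=0; m[200:]=0;m[:,230:]=0
q=z[m&(d>0)]; q=q[(q[:,2]>.08)&(q[:,2]<.095)]; print(len(q),q.min(0),q.max(0),q.mean(0))
E
```

```text
t: 19.95
tool_pos: [0.4889, 0.2252, 0.1975]
orientation: [0.992, 0.123, -0.001, 0.0]
wrist_force: [-0.4, -0.6, -0.9]
opening: 0.0845
finger_force: 0.0
t: 20.2
tool_pos: [0.4898, 0.2225, 0.1983]
orientation: [0.993, 0.121, -0.0, 0.0]
wrist_force: [-0.6, -0.6, -0.2]
opening: 0.085
finger_force: 0.0
t 20.20 pos [0.4898 0.2225 0.1983] F [-0.6 -0.6 -0.2] units [ 0.002  -0.0004  0.2252] rows@.09 2.5
107 [0.46866899 0.19462724 0.08004864] [0.52136841 0.25170539 0.09076143] [0.49422099 0.22135848 0.08483313]
```

```bash
python3 -m pendant '[[[0.001,0,0.03],0],[[0.001,0,0.05],0],[[0,0,0.05],0],[[0,0,0.04],0],[[0,0,0.03],0],[[0,0,0.015],0],[[0,0,0.007],0],[[0,0,0],0],[[0,0,0],0]]'; python3 -c "
from h import *
go((.4908,.223,.0632))"
```

```text
t: 21.38
tool_pos: [0.4915, 0.2237, 0.066]
orientation: [0.993, 0.122, 0.0, -0.0]
wrist_force: [-0.1, 0.4, 0.5]
opening: 0.0847
finger_force: 0.0
t 21.38 pos [0.4915 0.2237 0.066 ] F [-0.1  0.4  0.5] units [-0.0014  0.0009  0.0047] rows@.09 0.1
```

```bash
python3 -m pendant '[[[0,0,0],0],[[0,0,0],0],[[0,0,0],0],[[0,0,0],0],[[0,0,0],0],[[0,0,0],0],[[0,0,0],0]]' 40;python3 -m pendant '[[[0,0,-0.02],0],[[0,0,-0.05],0],[[0,0,-0.07],0],[[0,0,-0.05],0],[[0,0,-0.02],0],[[0,0,0],0]]'; python3 -c "
from h import *
go((.5853,-.2703,.16))"
```

```text
t: 22.25
tool_pos: [0.4914, 0.2238, 0.0661]
orientation: [0.993, 0.122, 0.0, -0.0]
wrist_force: [-1.3, 0.1, 7.3]
opening: 0.0538
finger_force: 62.2
t: 23.0
tool_pos: [0.4913, 0.2237, 0.1918]
orientation: [0.993, 0.122, 0.001, -0.0]
wrist_force: [-0.2, -0.3, -1.4]
opening: 0.0534
finger_force: 63.1
t 23.00 pos [0.4913 0.2237 0.1918] F [-0.2 -0.3 -1.4] units [-0.0467  0.8368  0.053 ] rows@.09 9.3
```

```bash
python3 -m pendant '[[[-0.002,0.03,0],0],[[-0.003,0.055,0],0],[[-0.005,0.08,0],0],[[-0.005,0.087,0],0],[[-0.005,0.087,0],0],[[-0.005,0.087,0],0],[[-0.005,0.087,0],0],[[-0.005,0.087,0],0],[[-0.005,0.087,0],0],[[-0.004,0.075,0],0],[[-0.003,0.05,0],0],[[0,0.025,0],0]]'; python3 -m pendant '[[[0,0,0],0],[[0,0,0],0]]'; python3 -c "
from h import *
go((.5853,-.2703,.102))"
```

```text
t: 24.5
tool_pos: [0.5842, -0.2725, 0.1899]
orientation: [0.993, 0.121, -0.001, -0.001]
wrist_force: [-0.5, -0.1, -1.2]
opening: 0.0536
finger_force: 63.1
t: 24.75
tool_pos: [0.5849, -0.2695, 0.1912]
orientation: [0.993, 0.122, -0.0, -0.0]
wrist_force: [-0.3, -0.1, -1.9]
opening: 0.0537
finger_force: 63.1
t 24.75 pos [ 0.5849 -0.2695  0.1912] F [-0.3 -0.1 -1.9] units [0.0005 0.0016 0.1487] rows@.09 1.7
```

```bash
python3 -m pendant '[[[0,0.001,0.02],0],[[0,0,0.035],0],[[0,0,0.035],0],[[0,0,0.03],0],[[0,0,0.015],0],[[0,0,0.01],0],[[0,0,0.002],0],[[0,0,0],0],[[0,0,0],0]]'; python3 -m pendant '[[[0,0,0.002],0],[[0,0,0.002],0],[[0,0,0.002],0],[[0,0,0.001],0],[[0,0,0],0]]'
```

```text
t: 25.88
tool_pos: [0.5854, -0.2712, 0.1038]
orientation: [0.993, 0.122, 0.0, 0.0]
wrist_force: [1.2, -0.1, 0.2]
opening: 0.0537
finger_force: 63.1
t: 26.5
tool_pos: [0.5852, -0.271, 0.099]
orientation: [0.993, 0.122, -0.0, -0.0]
wrist_force: [0.4, 0.3, -0.9]
opening: 0.0536
finger_force: 63.1
```

```bash
python3 -m pendant '[[[0,0,0.002],0],[[0,0,0.001],0],[[0,0,0],0]]'
```

```text
t: 26.88
tool_pos: [0.5853, -0.2711, 0.0982]
orientation: [0.993, 0.122, 0.0, 0.0]
wrist_force: [-2.9, 1.9, 6.9]
opening: 0.0535
finger_force: 63.8
```

Contact on the pan at 7 N. I'll let go and lift.

```bash
python3 -m pendant '[[[0,0,0],0],[[0,0,0],0],[[0,0,0],0],[[0,0,0],0],[[0,0,0],0],[[0,0,0],0]]' 85; python3 -m pendant '[[[0,0,-0.02],0],[[0,0,-0.04],0],[[0,0,-0.06],0],[[0,0,-0.07],0],[[0,0,-0.05],0],[[0,0,-0.02],0],[[0,0,0],0]]'; python3 -c "
from h import *
go((.4723,-.1893,.24))"
```

```text
t: 27.62
tool_pos: [0.5853, -0.271, 0.0973]
orientation: [0.993, 0.122, 0.0, 0.0]
wrist_force: [0.1, 0.8, 0.5]
opening: 0.0848
finger_force: 0.0
t: 28.5
tool_pos: [0.5852, -0.271, 0.2537]
orientation: [0.993, 0.122, 0.0, 0.0]
wrist_force: [-0.7, 0.2, -0.4]
opening: 0.0849
finger_force: 0.0
t 28.50 pos [ 0.5852 -0.271   0.2537] F [-0.7  0.2 -0.4] units [-0.1498 -0.1776  0.0226] rows@.09 2.0
```

```bash
python3 -m pendant '[[[-0.025,-0.03,0],0],[[-0.04,-0.045,0],0],[[-0.04,-0.05,0],0],[[-0.03,-0.035,0],0],[[-0.015,-0.018,0],0],[[0,0,0],0],[[0,0,0],0],[[0,0,0],0]]' 0; python3 -c "
from h import *
go((.4723,-.1893,.086))
p,d=snap('side'); cv2.imwrite('pics/s5.png',p[240:370,190:350].repeat(3,0).repeat(3,1))"
```

```text
t: 29.5
tool_pos: [0.4726, -0.1896, 0.253]
orientation: [0.993, 0.121, -0.0, -0.0]
wrist_force: [0.1, 0.7, 0.0]
opening: -0.0001
finger_force: 0.0
t 29.50 pos [ 0.4726 -0.1896  0.253 ] F [0.1 0.7 0. ] units [-0.0004 -0.0006  0.2783] rows@.09 3.1
```

View pics/s5.png

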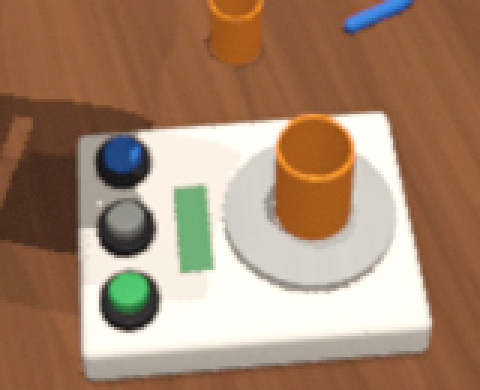

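The pot stands upright and wholly on the pan (crop (313,210)), and all three keys are up. Now the blue key at (123,155).

```bash
python3 -m pendant '[[[0,0,0.03],0],[[0,0,0.06],0],[[0,0,0.065],0],[[0,0,0.06],0],[[0,0,0.04],0],[[0,0,0.016],0],[[0,0,0.007],0],[[0,0,0],0],[[0,0,0],0]]'; python3 -c "
from h import *
go((.4723,-.1893,.08))"
```

```text
t: 30.68
tool_pos: [0.4725, -0.1893, 0.0872]
orientation: [0.993, 0.122, 0.001, 0.0]
wrist_force: [1.0, -0.7, -0.3]
opening: -0.0001
finger_force: 0.0
t 30.68 pos [ 0.4725 -0.1893  0.0872] F [ 1.  -0.7 -0.3] units [-0.0003 -0.0001  0.0121] rows@.09 0.1
```

```bash
python3 -m pendant '[[[0,0,0.005],0],[[0,0,0.005],0],[[0,0,0.004],0],[[0,0,0],0]]'; python3 -m pendant '[[[0,0,0.004],0],[[0,0,0.003],0],[[0,0,0],0],[[0,0,0],0]]'
```

```text
t: 31.18
tool_pos: [0.4722, -0.1891, 0.078]
orientation: [0.993, 0.122, 0.0, 0.0]
wrist_force: [0.2, 0.0, 3.0]
opening: -0.0002
finger_force: 1.3
t: 31.68
tool_pos: [0.4722, -0.1892, 0.074]
orientation: [0.993, 0.122, 0.0, 0.0]
wrist_force: [-0.9, 0.8, 6.8]
opening: -0.0003
finger_force: 3.1
```

```bash
python3 -m pendant '[[[0,0,0.003],0],[[0,0,0],0],[[0,0,0],0]]'; python3 -m pendant '[[[0,0,-0.02],0],[[0,0,-0.04],0],[[0,0,-0.06],0],[[0,0,-0.06],0],[[0,0,-0.03],0],[[0,0,0],0],[[0,0,0],0]]'; python3 -c "
from h import *
p,d=snap('side'); cv2.imwrite('pics/s6.png',p)"
```

```text
t: 32.05
tool_pos: [0.4723, -0.1892, 0.0736]
orientation: [0.993, 0.122, 0.001, 0.001]
wrist_force: [-4.7, 3.7, 27.5]
opening: -0.0
finger_force: 14.1
t: 32.92
tool_pos: [0.4718, -0.1889, 0.1972]
orientation: [0.993, 0.122, -0.001, -0.0]
wrist_force: [-0.5, 0.5, 0.9]
opening: 0.0001
finger_force: 0.0
```

View pics/s6.png

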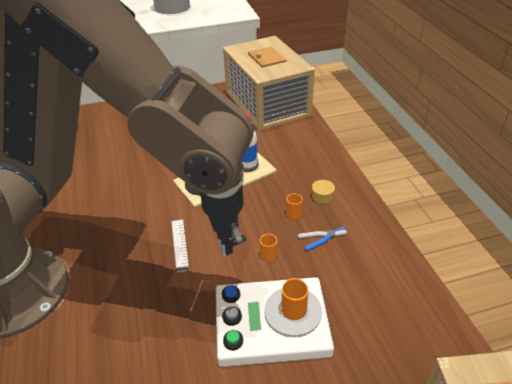

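The pot is upright on the pan (294,300), the keys are up, the other things haven't moved, and the gripper is clear.

```bash
python3 -c "
from cell import ctrl
print(ctrl.job_done())"
```

```text
the job is handed in; nothing more can be done
None
```

The job is done and handed in, in the order asked and at about 33 s of the 72 s: pot set on the mat, nozzle cap pressed right down and released, green key pressed with the pan empty, pot set upright on the pan, blue key pressed last.

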